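# Open the flush shutter of a tube reader and load the vial

## Task

On the tube reader, slide the flush grey shutter fully open by pressing down on it with the shut fingertips and dragging it along; it rides on a delicate seal, so press only as hard as it takes to make it follow, about 12 N and never as much as 18 N. Then take the vial from the blue rack and seat it gently, upright and all the way down, in the uncovered well, leave it there with the shutter still open, and disturb nothing else on the bench.

Things in the scene. Friction and masses are not known exactly. Their poses are not given: they have to be found in the camera images.
- reader: bench-top tube reader, white housing 150 (x) x 190 (y) x 82 mm high, fixed; origin at the centre of its underside, axes along its edges, z up. In its top is a recess 66 (x) x 142 (y) mm, 14 mm deep, centred on x = +15 mm, from y = -76 to +66 mm, in which the grey shutter slides; a dark display and three round marks lie beside it (-x side). The shutter opens towards the reader's +y
- shutter_closed_centre (a point): point fixed on the reader, not moving with the shutter: above the middle of the closed shutter, level with the housing's top (82 mm over the bench); axes as the reader's. The shutter is a flat grey plate 64 (x) x 80 (y) x 4 mm with fine dark lines, no handle. Its face lies 0 to 6 mm below the housing's top, different every time and not measured: feel for it
- shutter (a joint): how far the shutter is open, m: 0 closed, 0.060 fully open against its stop. The shutter's centre lies this far along the reader's +y from shutter_closed_centre. It stays where left; sliding takes about 6.5 N sideways, so 8 to 11 N of press. Fingertips may slip on it, so it may lag behind them
- shutter_press (a joint): how far the shutter is pressed down onto its springy seal, m: 0 when not pressed, at most 0.004; it yields about 1 mm for each 6 N of downward press and springs back. Beyond 0.003 (18 N of press) the seal is damaged. The reading is as noisy as the others, so the force on the tool tells more
- well_mouth (a point): centre of the mouth of the round well in the floor of the recess (68 mm over the bench, 14 mm below the housing's top); the well is 25.5 mm wide and 36 mm deep, so its floor is 32 mm over the bench. Fully covered while the shutter is closed, clear when it is fully open
- vial_centre (a point): centre, half-way up, of the amber glass vial in the rack's middle hole: 90 mm tall, body 22 mm wide, white cap 25 mm wide over its top 24 mm (21 to 45 mm above this point), about 60 g; z is its axis, cap up. Take it by the cap: seated, it stands 40 mm out of the housing's top. Fragile: never press it on the reader with more than 30 N
- vial_base (a point): centre of the underside of the vial, 45 mm below vial_centre
- rack: blue rack, 62 (x) x 130 (y) x 45 mm high, fixed, with three round holes 24 mm wide and 33 mm deep in a row along y; the vial stands in the middle one, its base 12 mm over the bench; the others are empty. Origin at the centre of the underside
- beaker: glass beaker, 66 mm wide, 85 mm high, a bystander; origin under its centre
- jar: white jar, 60 mm wide, 75 mm high, a bystander; origin under its centre
- tipbox: grey pipette-tip box with a white top with dark round holes, 85 x 120 x 55 mm high, a bystander; origin under its centre
There are look-alikes about, which are no part of the job. There is more than one size of the part that bears vial_centre; the job needs the smaller.

How it is judged:
By the outcome, as a careful person would: the job done as asked, in the order asked, and still so for the second after the job is handed in, with the robot touching nothing.
It also fails if it takes over 64 s, if anything falls off the work surface, if the arm or the gripper's body presses on something with over 40 N, if the wrist force passes 120 N, or if a joint passes its speed limit or range.

## Robot

A 7-joint arm with a two-finger parallel gripper is mounted at the origin on the work surface. World frame = base frame: x ahead of the robot, y to its left, z up, the work surface at z = 0. Lengths are in m, angles in degrees, forces in N, time in s.
With the tool pointing down it reaches from about 0.425 to 0.875 m from the base axis. Payload 4.7 kg.
Tool frame: the origin (TCP) lies midway between the tips of the shut fingers; the grasp point (between the pads) lies env.grip_point_offset behind it (env.grip_point_offset is the distance from the TCP to the grasp point, in m); z points along the fingers, y is the line along which they close (so a half turn about z gives the same grasp; the last joint's range is limited). The gripper opens to 87 mm and grips with 3 to 60 N. Pads are 19 mm wide; open, the fingers measure 117 mm over their backs; the gripper's body (75 mm by 190 mm) begins 51 mm behind the grasp point.
Start: joints at [69.563, 18.392, -4.016, 83.108, 1.295, 78.541, -3.26], TCP at [0.236, -0.606, 0.223] pointing down, gripper open.
Joint ranges: [-163.93, 163.93], [-17.29, 119.83], [-79.2, 71.16], [3.27, 140.29], [-89.18, 269.18], [5.43, 117.66], [-154.24, 154.24]. Speed limits (degrees/s): [147.25, 147.25, 180, 180, 180, 180, 180].

## Interface

Orientations are given as [roll, pitch, yaw] about the fixed x, y, z axes, in that order (R = Rz(yaw) Ry(pitch) Rx(roll)).
In Python, from cell import env gives the robot as it stands.
- The arm moves only by the shell command python3 -m creep 'ROWS' [FORCE]. ROWS is a JSON object of lists of equal length, an entry for each row: "translation": the shift along the tool's x, y, z in units of 0.08 m (1.0 is 0.08 m), a list of three; "turn": the turn, a rotation vector about the tool's x, y, z in units of 180 degrees (1.0 is 180 degrees), a list of three; "grip": the opening, from 0 (shut) to 1 (fully open). In form: {"translation": [[x, y, z], ...], "turn": [[ax, ay, az], ...], "grip": [grip, ...]}. A call has 1 to 5 rows; each row shifts and turns the commanded pose from where the row before left it, along the tool's axes as they then stand; what a row does not reach is not made up. A row lasts 1/8 s, in which the tool goes at most 62.5 mm and 10.7 degrees, less where a joint would pass 70% of its speed; a pose out of reach is approached as far as the arm can. A call with a number of a shift or a turn outside -1 to 1 is refused whole. A call with a gripper value outside its range is refused whole. The fingers move at their own pace and stop on an object; FORCE is the grip in N (left out, the last holds). Time passes only in rows, so rows that do not move let the fingers close. It gives the time, the measured TCP pose, the force, the opening and the grip force at its end, in the units of the state.
- env.get_obs(): the state, without advancing time (a new reading comes with each control period).
- env.read_camera(name): name is "scene" or "top"; returns a dict with "frame" (384x512x3 uint8, red, green, blue), "z_map" (384x512 float32, m along the optical axis (not along the pixel's ray), 0 where there is no reading), "K" (3x3 intrinsics, pixels), "rvec" (rotation vector, rad) and "tvec" (3), from world to camera coordinates, as OpenCV has them. Camera axes: x right, y down, z forward; pixel columns grow to the right and rows downward; lengths in m; the calibration is good to about 2 mm. A picture is of the moment at which its call begins.
- env.sign_off(): hands the job in; it is judged then, once.
The state is a dict: "time_s": time; "qpos": joint angles; "joint_velocities": joint speeds; "effort": joint torques, N m; "tool_pos": TCP position; "tool_rot": TCP orientation; "force": force on the tool from outside, world axes, zero at the start; "wrist_torque": the same for the moment, N m; "grip_width": finger opening in m; "grasp_force": force on a finger pad.
Only numpy, scipy, OpenCV 4.12 (cv2) and the standard library are available. Lean on these libraries where they do the work, as an engineer would, in place of code of your own. Each camera call takes 0.05 s, during which the arm holds its last target. There are 200 camera calls.

## Working session

There is one attempt and no reset: what is moved stays moved. The work goes in short steps, Python scripts to look and compute and a shell command to move; the robot and the scene stay as the last step left them, time stands still between calls to the robot, and variables do not carry over. Pictures are saved under pics/ and viewed, at most 10 in all, crops included, and the job is handed in when it is done.

```bash
ls; mkdir -p pics; cat > h.py <<'E'
import numpy as np, cv2
from cell import env
def cam(n):
    c=env.read_camera(n); np.savez('/tmp/%s.npz'%n,**c); return c
def load(n): return dict(np.load('/tmp/%s.npz'%n))
def w(c,u,v,z=None):
    """pixel -> world; z = world plane height, else depth"""
    R=cv2.Rodrigues(c['rvec'])[0]; t=np.ravel(c['tvec'])
    r=np.linalg.inv(c['K'])@[u,v,1.]
    if z is None:
        d=c['z_map'][int(round(v)),int(round(u))]; return R.T@(r*d-t)
    o=-R.T@t; k=R.T@r; return o+k*(z-o[2])/k[2]
E
python3 - <<'E'
from h import *
for n in('scene','top'):
    c=cam(n); cv2.imwrite(f'pics/{n}0.png',cv2.resize(c['frame'][:,:,::-1],(800,600),interpolation=cv2.INTER_CUBIC))
    print(n,c['K'],c['rvec'],c['tvec'])
o=env.get_obs(); print(o, env.grip_point_offset)
E
```

```text
pics
scene [[393.8308214    0.         255.22308875]
 [  0.         393.8308214  190.47194722]
 [  0.           0.           1.        ]] [ 1.43650163  1.8843173  -0.95829692] [ 0.16021318 -0.28525824  1.33622318]
top [[359.64875277   0.         249.34620349]
 [  0.         359.64875277 190.62473108]
 [  0.           0.           1.        ]] [ 2.15929456 -2.12758678  0.14978633] [0.00335617 0.61945667 0.79115941]
{'time_s': 0.1, 'qpos': array([69.56446108, 18.43598836, -4.01702196, 83.1680649 ,  1.29560259,
       78.54091868, -3.25907534]), 'joint_velocities': array([-0.05229841, -0.15561606, -0.00075076, -0.19063152,  0.10585046,
       -0.00588325,  0.04671384]), 'effort': array([-3.08535455e-04, -4.92572093e+01, -4.05341852e-01, -3.13396060e+01,
       -6.39158813e-02,  3.95520532e-02,  1.10549520e-04]), 'tool_pos': array([ 0.23530004, -0.60538164,  0.22155642]), 'tool_rot': array([-1.79900301e+02,  5.57288799e-03,  2.12476011e+01]), 'force': array([ 0.41927278, -0.06822279, -0.29924389]), 'wrist_torque': array([ 0.01007306, -0.03265448, -0.02655402]), 'grasp_force': 0.0, 'grip_width': 0.0867532654374488} 0.0187
```

View pics/top0.png

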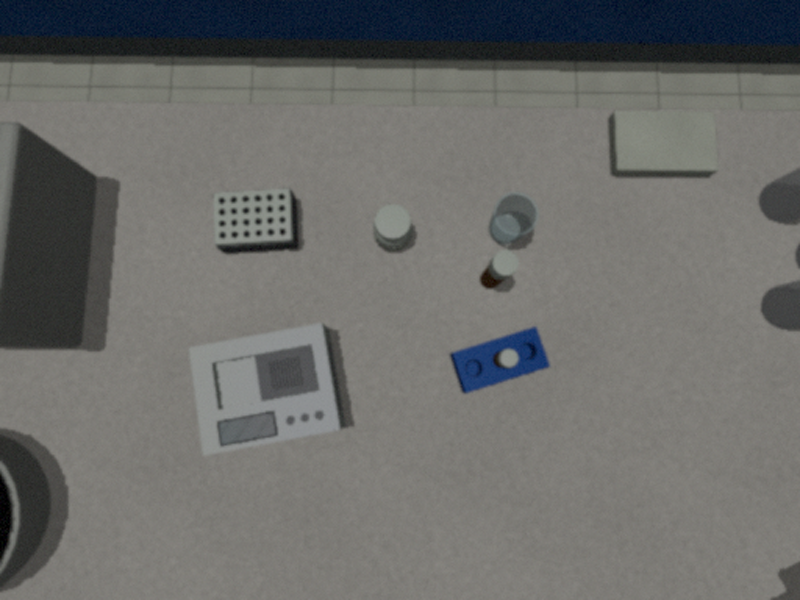

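View pics/scene0.png

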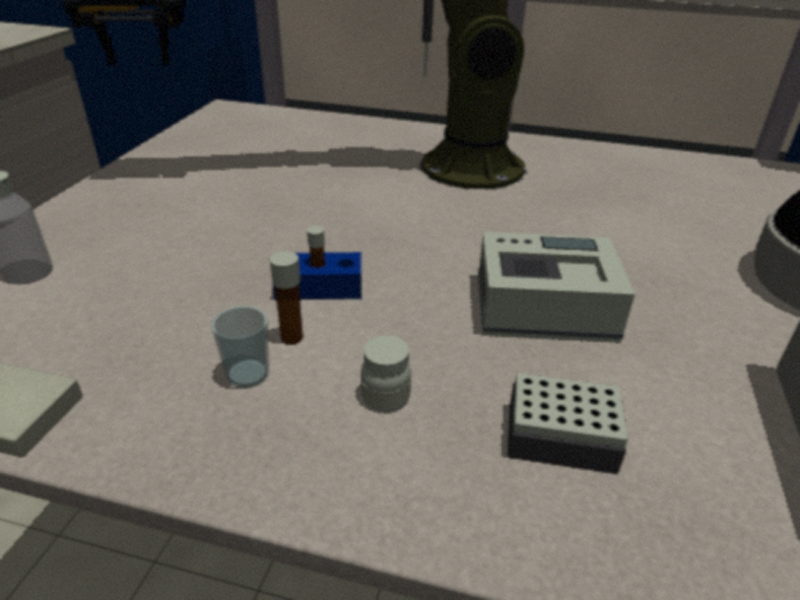

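The top view shows the reader with its top corners near (190,348), (323,325), (338,430) and (204,454), and the grey shutter near (288,372). The rack is centred near (500,360) and the vial cap at (508,358). A larger loose vial at (500,268) is the look-alike. I'll take an enlarged crop to read these more closely.

```bash
python3 - <<'E'
from h import *
c=load('top'); f=c['frame'][:,:,::-1]
a=cv2.resize(f[200:300,115:225],None,fx=5,fy=5,interpolation=cv2.INTER_CUBIC)
b=cv2.resize(f[200:260,280:360],None,fx=3,fy=3,interpolation=cv2.INTER_CUBIC)
o=np.zeros((500,800,3),np.uint8); o[:500,:550]=a; o[:180,550:790]=b
cv2.imwrite('pics/crop1.png',np.clip(o*1.4,0,255).astype(np.uint8))
E
```

```text
(no output)
```

View pics/crop1.png

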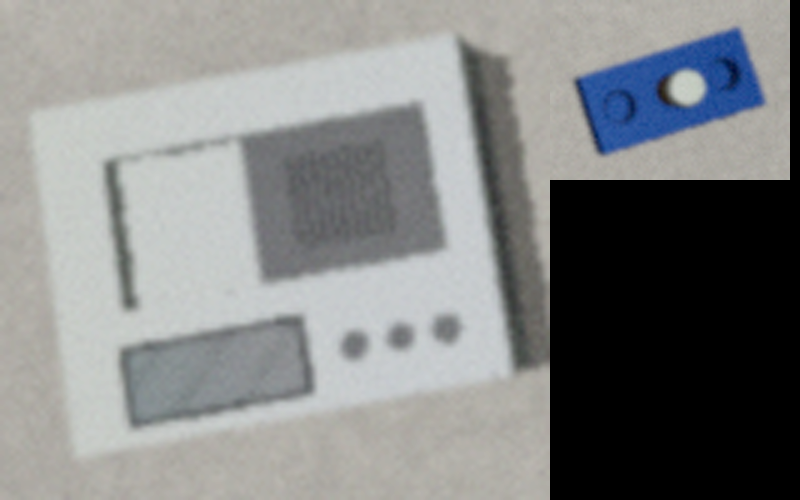

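The crop gives the reader's top corners, the shutter corners, the rack corners, and the cap at (686,88). Now I'll fit the positions.

```bash
python3 - <<'E'
from h import *
c=load('top')
A=lambda x,y:(115+(x+.5)/5-.5,200+(y+.5)/5-.5)
B=lambda x,y:(280+(x-550+.5)/3-.5,200+(y+.5)/3-.5)
def fit(model,pts):
    m=np.array(model,float);p=np.array(pts)[:,:2]
    mc,pc=m.mean(0),p.mean(0);H=(m-mc).T@(p-pc)
    th=np.arctan2(H[0,1]-H[1,0],H[0,0]+H[1,1]);R=np.array([[np.cos(th),-np.sin(th)],[np.sin(th),np.cos(th)]])
    t=pc-R@mc; print('res',np.round((p-(m@R.T+t))*1e3,1).tolist()); return np.degrees(th),t,R
# reader corners at top z .082: +y is left, +x is up
pr=[w(c,*A(*q),.082) for q in[(32,112),(458,36),(512,378),(76,456)]]
th,t,R=fit([(.075,.095),(.075,-.095),(-.075,-.095),(-.075,.095)],pr)
print('reader',th,t)
sh=[w(c,*A(*q),.080) for q in[(242,138),(422,103),(444,248),(262,282)]]
print('shutter in reader', [(np.round(R.T@(s[:2]-t)*1e3,1)).tolist() for s in sh])
rk=[w(c,*B(*q),.045) for q in[(577,78),(740,28),(765,103),(602,153)]]
th2,t2,R2=fit([(.031,.065),(.031,-.065),(-.031,-.065),(-.031,.065)],rk)
print('rack',th2,t2)
print('vial cap',w(c,*B(686,88),.102))
u,v=B(686,88);print('depth pt',w(c,u,v))
print('closed ctr', R@[.015,-.035]+t,'stop',R@[.015,.025]+t)
# depth-based points on vial cap & reader
Rc=cv2.Rodrigues(c['rvec'])[0]
P=np.array([[ *w(c,uu,vv)] for vv in range(205,300) for uu in range(115,360) if c['z_map'][vv,uu]>0])
cap=P[(P[:,2]>.09)&(np.abs(P[:,1]+.18)<.5)&(np.linalg.norm(P[:,:2]-w(c,u,v,.102)[:2],axis=1)<.025)]
print('cap pts',cap.mean(0),len(cap)); q=(P[:,:2]-t)@R
s=P[(abs(q[:,0]-.015)<.02)&(abs(q[:,1]+.036)<.03)];print('shutter z',s[:,2].mean(), 'housing z',P[(abs(q[:,0]-.06)<.008)&(abs(q[:,1])<.08)][:,2].mean())
s=P[(abs(q[:,0]-.015)<.02)&(abs(q[:,1]-.03)<.02)];print('recess floor z',s[:,2].mean())
E
```

```text
res [[-0.4, -0.2], [-0.1, 0.1], [0.0, 0.6], [0.5, -0.5]]
reader 10.922808807810164 [0.48497568 0.1858965 ]
shutter in reader [[47.3, 6.0], [48.6, -74.3], [-15.3, -74.0], [-15.9, 6.1]]
res [[-1.5, 0.4], [-1.0, -1.0], [1.1, 0.2], [1.3, 0.4]]
rack 17.738423802348972 [ 0.53128399 -0.15053939]
vial cap [ 0.53075944 -0.15022099  0.102     ]
depth pt [ 0.53078234 -0.15033242  0.10145377]
closed ctr [0.50633595 0.15437288] stop [0.49496677 0.21328588]
cap pts [ 0.53154053 -0.15039049  0.10169255] 120
shutter z 0.07897309109399021 housing z 0.08278663377880636
recess floor z 0.06879096926758028
```

```bash
cat >> h.py <<'E'
from scipy.spatial.transform import Rotation as Ro
def go(*targets, yaw=None):
    """units of shift from here through targets (tool axes), then the turn to yaw"""
    o=env.get_obs(); p=np.array(o['tool_pos']); R=Ro.from_euler('xyz',o['tool_rot'],degrees=True)
    if yaw is not None:
        D=(R.inv()*Ro.from_euler('xyz',[180,0,yaw],degrees=True)); print('turn first',np.round(D.as_rotvec()/np.pi,4)); R=R*D
    for t in targets:
        d=R.inv().apply(np.array(t)-p)/.08; print('shift',np.round(d,3),'rows>=',int(np.ceil(np.linalg.norm(d)*.08/.0625))); p=np.array(t)
    print('pos',np.round(o['tool_pos'],4),'rot',np.round(o['tool_rot'],2),'F',np.round(o['force'],2),'t',o['time_s'])
E
python3 - <<'E'
from h import *
go((.43,-.28,.22),(.506,.154,.12),yaw=10.9)
E
```

```text
turn first [-0.0005  0.0001  0.0575]
shift [ 3.159 -3.534  0.019] rows>= 7
shift [ 1.959 -5.147  1.25 ] rows>= 8
pos [ 0.2353 -0.6054  0.2216] rot [-1.799e+02  1.000e-02  2.125e+01] F [ 0.42 -0.07 -0.3 ] t 0.1
```

```bash
python3 -m creep '{"translation":[[0,0,0],[0.4,-0.44,0],[0.4,-0.44,0],[0.4,-0.44,0],[0.4,-0.44,0]],"turn":[[0,0,0.0575],[0,0,0],[0,0,0],[0,0,0],[0,0,0]],"grip":[0,0,0,0,0]}' 10
python3 -m creep '{"translation":[[0.4,-0.44,0],[0.4,-0.44,0],[0.4,-0.44,0],[0.37,-0.46,0],[0.2,-0.52,0]],"turn":[[0,0,0],[0,0,0],[0,0,0],[0,0,0],[0,0,0]],"grip":[0,0,0,0,0]}'
python3 - <<'E'
from h import *
go((.506,.154,.12),yaw=10.9)
E
```

```text
time_s: 0.72
tool_pos: [0.3351, -0.4418, 0.2221]
tool_rot: [-180.0, 0.0, 10.9]
force: [0.2, -0.4, 0.9]
grip_width: 0.0448
grasp_force: 0.0
time_s: 1.35
tool_pos: [0.4397, -0.234, 0.2221]
tool_rot: [-180.0, 0.0, 11.0]
force: [-0.4, -0.8, -0.4]
grip_width: 0.0017
grasp_force: 0.0
turn first [-0.0002  0.      0.0003]
shift [ 1.731 -4.606  1.277] rows>= 7
pos [ 0.4397 -0.234   0.2221] rot [-179.97    0.     10.96] F [-0.44 -0.75 -0.42] t 1.35
```

```bash
python3 -m creep '{"translation":[[0.21,-0.57,0],[0.21,-0.57,0],[0.21,-0.57,0],[0.21,-0.57,0],[0.21,-0.57,0]],"turn":[[0,0,0],[0,0,0],[0,0,0],[0,0,0],[0,0,0]],"grip":[0,0,0,0,0]}'
python3 -m creep '{"translation":[[0.21,-0.57,0],[0.21,-0.57,0.4],[0.21,-0.57,0.5],[0,0,0.45],[0,0,0]],"turn":[[0,0,0],[0,0,0],[0,0,0],[0,0,0],[0,0,0]],"grip":[0,0,0,0,0]}'
python3 -m creep '{"translation":[[0,0,0]],"turn":[[0,0,0]],"grip":[0]}'
python3 - <<'E'
from h import *
go((.506,.154,.090),yaw=10.9)
E
```

```text
time_s: 1.98
tool_pos: [0.478, 0.0053, 0.2223]
tool_rot: [180.0, 0.0, 10.9]
force: [0.7, -0.5, -0.0]
grip_width: 0.0004
grasp_force: 0.0
time_s: 2.6
tool_pos: [0.4991, 0.1469, 0.1119]
tool_rot: [-180.0, 0.4, 11.0]
force: [-0.4, -0.1, 0.5]
grip_width: 0.0007
grasp_force: 0.0
time_s: 2.72
tool_pos: [0.5026, 0.1468, 0.1159]
tool_rot: [180.0, -0.1, 10.8]
force: [-0.0, 0.4, 0.2]
grip_width: 0.0003
grasp_force: 0.0
turn first [ 0.0001 -0.0004 -0.0004]
shift [ 0.059 -0.08   0.323] rows>= 1
pos [0.5026 0.1468 0.1159] rot [ 1.7998e+02 -6.0000e-02  1.0820e+01] F [-0.04  0.39  0.24] t 2.725
```

```bash
python3 -m creep '{"translation":[[0.06,-0.08,0.2],[0,0,0.17],[0,0,0],[0,0,0]],"turn":[[0,0,0],[0,0,0],[0,0,0],[0,0,0]],"grip":[0,0,0,0]}'
python3 -m creep '{"translation":[[0,0,0.02],[0,0,0.02],[0,0,0]],"turn":[[0,0,0],[0,0,0],[0,0,0]],"grip":[0,0,0]}'
```

```text
time_s: 3.22
tool_pos: [0.5053, 0.1545, 0.0852]
tool_rot: [180.0, 0.0, 10.9]
force: [0.0, -1.0, 0.4]
grip_width: 0.0005
grasp_force: 0.0
time_s: 3.6
tool_pos: [0.5053, 0.1545, 0.082]
tool_rot: [180.0, 0.0, 10.9]
force: [0.2, -0.1, -0.3]
grip_width: 0.0005
grasp_force: 0.0
```

```bash
python3 -m creep '{"translation":[[0,0,0.012],[0,0,0]],"turn":[[0,0,0],[0,0,0]],"grip":[0,0]}'
```

```text
time_s: 3.85
tool_pos: [0.5053, 0.1545, 0.081]
tool_rot: [180.0, 0.0, 10.9]
force: [-0.4, 1.9, -0.3]
grip_width: 0.0001
grasp_force: 0.0
```

```bash
for i in 1; do python3 -m creep '{"translation":[[0,0,0.012],[0,0,0]],"turn":[[0,0,0],[0,0,0]],"grip":[0,0]}'; done
```

```text
time_s: 4.1
tool_pos: [0.5052, 0.1545, 0.08]
tool_rot: [180.0, 0.0, 10.9]
force: [0.0, -0.5, -0.1]
grip_width: 0.0003
grasp_force: 0.0
```

```bash
python3 -m creep '{"translation":[[0,0,0.012],[0,0,0]],"turn":[[0,0,0],[0,0,0]],"grip":[0,0]}'
```

```text
time_s: 4.35
tool_pos: [0.5053, 0.1545, 0.079]
tool_rot: [180.0, 0.0, 10.9]
force: [-0.8, 0.6, -0.1]
grip_width: 0.0007
grasp_force: 0.0
```

```bash
python3 -m creep '{"translation":[[0,0,0.01],[0,0,0]],"turn":[[0,0,0],[0,0,0]],"grip":[0,0]}'
```

```text
time_s: 4.6
tool_pos: [0.5054, 0.1546, 0.0784]
tool_rot: [180.0, -0.0, 10.9]
force: [-0.4, 0.1, 0.8]
grip_width: 0.0006
grasp_force: 0.4
```

```bash
python3 -m creep '{"translation":[[0,0,0.008],[0,0,0]],"turn":[[0,0,0],[0,0,0]],"grip":[0,0]}'
```

```text
time_s: 4.85
tool_pos: [0.5054, 0.1546, 0.0778]
tool_rot: [180.0, -0.0, 10.9]
force: [-1.1, -0.4, 2.0]
grip_width: 0.0006
grasp_force: 1.0
```

```bash
python3 -m creep '{"translation":[[0,0,0.008],[0,0,0]],"turn":[[0,0,0],[0,0,0]],"grip":[0,0]}'
```

```text
time_s: 5.1
tool_pos: [0.5054, 0.1546, 0.0772]
tool_rot: [180.0, -0.0, 10.9]
force: [-1.2, -0.8, 2.5]
grip_width: 0.0004
grasp_force: 1.7
```

```bash
python3 -m creep '{"translation":[[0,0,0.008],[0,0,0]],"turn":[[0,0,0],[0,0,0]],"grip":[0,0]}'
```

```text
time_s: 5.35
tool_pos: [0.5054, 0.1546, 0.0766]
tool_rot: [180.0, -0.0, 10.9]
force: [-1.7, -0.9, 5.1]
grip_width: 0.0004
grasp_force: 2.5
```

```bash
python3 -m creep '{"translation":[[0,0,0.008],[0,0,0]],"turn":[[0,0,0],[0,0,0]],"grip":[0,0]}'; python3 - <<'E'
from h import *
print(env.get_obs())
E
```

```text
time_s: 5.6
tool_pos: [0.5054, 0.1546, 0.0761]
tool_rot: [180.0, -0.0, 10.9]
force: [-1.8, -0.8, 6.7]
grip_width: 0.0003
grasp_force: 3.1
{'time_s': 5.6, 'qpos': array([  18.45830955,   15.33861374,  -42.85723726,  108.84105648,
         11.96860856,   60.33078956, -108.45581588]), 'joint_velocities': array([ 0.01870447, -0.01328033, -0.06531678,  0.05523148,  0.04775785,
        0.01967491,  0.05828288]), 'effort': array([-4.79166163e-02, -3.18530309e+01, -4.79940265e+00, -2.56530654e+01,
        9.91806854e-02, -7.60646928e-01, -1.77008769e-03]), 'tool_pos': array([0.50542875, 0.15455681, 0.07607848]), 'tool_rot': array([ 1.79985653e+02, -7.04728273e-03,  1.08980243e+01]), 'force': array([-1.8234222 , -0.75949326,  6.74925776]), 'wrist_torque': array([-0.11347897,  0.40785873,  0.04140623]), 'grasp_force': 3.0954516999190673, 'grip_width': 0.00030309111537560926}
```

```bash
python3 -m creep '{"translation":[[0,0,0.009],[0,0,0.009],[0,0,0]],"turn":[[0,0,0],[0,0,0],[0,0,0]],"grip":[0,0,0]}'
```

```text
time_s: 5.98
tool_pos: [0.5054, 0.1545, 0.075]
tool_rot: [180.0, -0.0, 10.9]
force: [-2.9, -0.8, 8.9]
grip_width: 0.0005
grasp_force: 4.4
```

```bash
python3 -m creep '{"translation":[[0,0,0],[0,0,0]],"turn":[[0,0,0],[0,0,0]],"grip":[0,0]}'
```

```text
time_s: 6.22
tool_pos: [0.5054, 0.1546, 0.075]
tool_rot: [180.0, -0.0, 10.9]
force: [-2.0, -0.5, 8.5]
grip_width: 0.0005
grasp_force: 4.4
```

```bash
python3 -m creep '{"translation":[[0,0,0.01],[0,0,0]],"turn":[[0,0,0],[0,0,0]],"grip":[0,0]}'; python3 -m creep '{"translation":[[0,-0.02,0],[0,-0.03,0],[0,-0.03,0],[0,0,0]],"turn":[[0,0,0],[0,0,0],[0,0,0],[0,0,0]],"grip":[0,0,0,0]}'
```

```text
time_s: 6.48
tool_pos: [0.5055, 0.1546, 0.0744]
tool_rot: [180.0, -0.0, 10.9]
force: [-4.2, -1.3, 10.7]
grip_width: 0.0003
grasp_force: 5.1
time_s: 6.98
tool_pos: [0.5048, 0.1579, 0.0744]
tool_rot: [179.7, 0.0, 10.8]
force: [-2.5, -6.8, 11.4]
grip_width: 0.0005
grasp_force: 5.8
```

```bash
python3 -m creep '{"translation":[[0,-0.04,0],[0,-0.04,0],[0,-0.04,0],[0,-0.03,0]],"turn":[[0,0,0],[0,0,0],[0,0,0],[0,0,0]],"grip":[0,0,0,0]}'
```

```text
time_s: 7.48
tool_pos: [0.5025, 0.1693, 0.0743]
tool_rot: [179.7, 0.1, 10.8]
force: [-3.0, -6.0, 11.7]
grip_width: 0.0007
grasp_force: 6.0
```

```bash
python3 -m creep '{"translation":[[0,-0.04,0],[0,-0.04,0],[0,-0.04,0],[0,-0.04,0],[0,0,0]],"turn":[[0,0,0],[0,0,0],[0,0,0],[0,0,0],[0,0,0]],"grip":[0,0,0,0,0]}'
python3 - <<'E'
from h import *
f=[cam(n)['frame'][:,:,::-1] for n in('top','scene')]
a=cv2.resize(f[0][195:300,105:240],(540,420),interpolation=cv2.INTER_CUBIC)
b=cv2.resize(f[1][125:225,290:420],(260*2//2,200),interpolation=cv2.INTER_CUBIC)
o=np.zeros((420,800,3),np.uint8);o[:,:540]=a;o[:200,540:800]=b
cv2.imwrite('pics/drag.png',np.clip(o*1.4,0,255).astype(np.uint8))
E
```

```text
time_s: 8.1
tool_pos: [0.4999, 0.1824, 0.0743]
tool_rot: [179.7, 0.1, 10.8]
force: [-3.5, -5.0, 11.7]
grip_width: 0.0007
grasp_force: 5.9
```

View pics/drag.png

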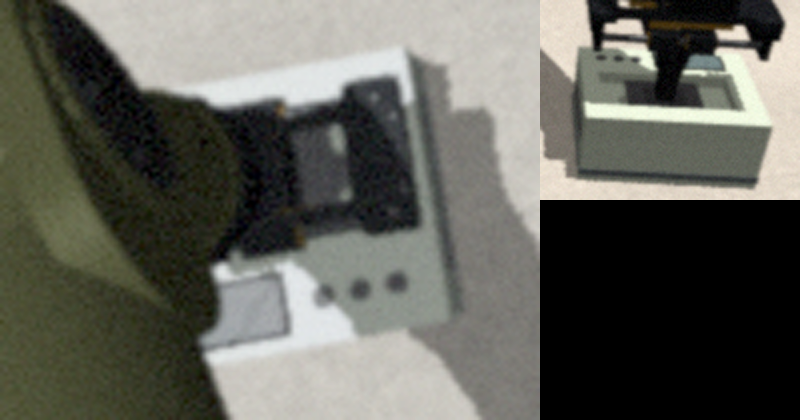

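The shutter follows: its trailing edge has moved to about (347,160) in the crop. I'll keep dragging.

```bash
python3 -m creep '{"translation":[[0,-0.05,0],[0,-0.05,0],[0,-0.05,0],[0,-0.05,0],[0,0,0]],"turn":[[0,0,0],[0,0,0],[0,0,0],[0,0,0],[0,0,0]],"grip":[0,0,0,0,0]}'; python3 -m creep '{"translation":[[0,-0.04,0],[0,-0.04,0],[0,-0.04,0],[0,0,0]],"turn":[[0,0,0],[0,0,0],[0,0,0],[0,0,0]],"grip":[0,0,0,0]}'
```

```text
time_s: 8.82
tool_pos: [0.4967, 0.1983, 0.0742]
tool_rot: [179.7, 0.1, 10.8]
force: [-3.8, -7.1, 12.0]
grip_width: 0.0006
grasp_force: 5.9
time_s: 9.32
tool_pos: [0.4948, 0.2076, 0.0742]
tool_rot: [179.7, 0.1, 10.8]
force: [-3.2, -7.3, 11.2]
grip_width: 0.0003
grasp_force: 6.0
```

```bash
python3 -m creep '{"translation":[[0,-0.04,0],[0,-0.04,0],[0,0,0]],"turn":[[0,0,0],[0,0,0],[0,0,0]],"grip":[0,0,0]}'; python3 -m creep '{"translation":[[0,-0.03,0],[0,-0.03,0],[0,0,0]],"turn":[[0,0,0],[0,0,0],[0,0,0]],"grip":[0,0,0]}'
```

```text
time_s: 9.7
tool_pos: [0.494, 0.2127, 0.0742]
tool_rot: [179.6, 0.1, 10.8]
force: [-3.5, -8.0, 12.5]
grip_width: 0.0006
grasp_force: 6.3
time_s: 10.07
tool_pos: [0.4942, 0.2161, 0.0745]
tool_rot: [179.5, 0.0, 10.7]
force: [-1.4, -11.7, 13.2]
grip_width: 0.0005
grasp_force: 6.7
```

Sideways force rose from about 7 N to 11.7 N after 62 mm of travel, so the shutter is at its stop. I'll lift off and look.

```bash
python3 -m creep '{"translation":[[0,0.02,-0.04],[0,0,-0.2],[0,0,-0.6],[0,0.5,-0.5],[0,0.6,0]],"turn":[[0,0,0],[0,0,0],[0,0,0],[0,0,0],[0,0,0]],"grip":[0,0,0,0,0]}'; python3 -m creep '{"translation":[[0,0.7,0],[0,0.7,0],[0,0.7,0],[0,0.7,0],[0,0.7,0]],"turn":[[0,0,0],[0,0,0],[0,0,0],[0,0,0],[0,0,0]],"grip":[0.2,0.6,0.6,0.6,0.6]}'
python3 - <<'E'
from h import *
f=cam('top')['frame'][:,:,::-1]
a=cv2.resize(f[195:300,105:240],(675,525),interpolation=cv2.INTER_CUBIC)
cv2.imwrite('pics/open.png',np.clip(a*1.4,0,255).astype(np.uint8))
go((.531,-.1503,.16),(.531,-.1503,.0725))
E
```

```text
time_s: 10.7
tool_pos: [0.5115, 0.1354, 0.1848]
tool_rot: [-180.0, -0.4, 11.1]
force: [0.1, -1.0, -0.7]
grip_width: 0.0007
grasp_force: 0.0
time_s: 11.32
tool_pos: [0.5629, -0.1425, 0.1812]
tool_rot: [-180.0, -0.1, 11.0]
force: [1.6, 0.1, 0.7]
grip_width: 0.0424
grasp_force: 0.0
shift [-0.385 -0.11   0.256] rows>= 1
shift [-0.    -0.006  1.094] rows>= 2
pos [ 0.5629 -0.1533  0.1805] rot [ 1.797e+02 -2.000e-02  1.034e+01] F [ 0.48 -9.11 -0.36] t 11.375
```

View pics/open.png

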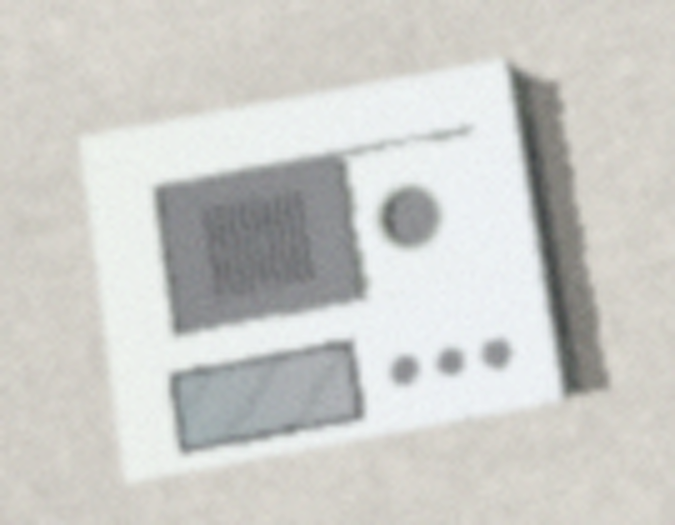

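The shutter is fully open, with its left edge at the recess end (156–173). The well is clear, centred at crop (410,216) and spanning 380–440.

```bash
python3 - <<'E'
from h import *
c=load('top'); A=lambda x,y:(105+(x+.5)/5-.5,195+(y+.5)/5-.5)
W=w(c,*A(410,216),.068); print('well',W)
th=np.radians(10.92);R=np.array([[np.cos(th),-np.sin(th)],[np.sin(th),np.cos(th)]]);t=np.array([.48498,.1859])
print('well in reader',R.T@(W[:2]-t))
for q in[(156,186),(345,153),(366,296),(174,332)]: print(R.T@(w(c,*A(*q),.079)[:2]-t))
g=cv2.cvtColor(c['frame'],cv2.COLOR_RGB2GRAY)[230:248,178:196].astype(float)
m=np.clip(150-g,0,None) if g.max()>150 else g.max()-g-20; m=(g<(g.max()+g.min())/2)
ys,xs=np.nonzero(m); print(g.min(),g.max(),m.sum(),xs.mean()+178,ys.mean()+230,A(410,216), w(c,xs.mean()+178,ys.mean()+230,.068))
go((.531,-.1503,.16))
E
```

```text
well [0.50815312 0.15003236 0.068     ]
well in reader [ 0.01595881 -0.03960805]
[0.04787845 0.06647192]
[ 0.0476553  -0.01742708]
[-0.01533782 -0.01746892]
[-0.01602474  0.06692822]
79.0 173.0 101 186.26732673267327 237.9009900990099 (186.6, 237.8) [0.50791982 0.15076231 0.068     ]
shift [-0.385 -0.11   0.256] rows>= 1
pos [ 0.5629 -0.1533  0.1805] rot [ 1.797e+02 -2.000e-02  1.034e+01] F [ 0.48 -9.11 -0.36] t 11.375
```

```bash
python3 -m creep '{"translation":[[-0.38,0,0.1],[0,0,0],[0,0,0]],"turn":[[0,0,0],[0,0,0],[0,0,0]],"grip":[0.6,0.6,0.6]}'
python3 - <<'E'
from h import *
go((.531,-.1503,.16),(.531,-.1503,.073),yaw=10.9)
E
```

```text
time_s: 11.75
tool_pos: [0.5332, -0.1465, 0.1733]
tool_rot: [180.0, -0.1, 11.0]
force: [0.3, -0.2, 0.3]
grip_width: 0.0522
grasp_force: 0.0
turn first [ 0.0001 -0.0004  0.0003]
shift [-0.036  0.042  0.166] rows>= 1
shift [ 0.    -0.     1.088] rows>= 2
pos [ 0.5332 -0.1465  0.1733] rot [ 1.7999e+02 -8.0000e-02  1.0960e+01] F [ 0.33 -0.17  0.35] t 11.75
```

```bash
python3 -m creep '{"translation":[[-0.03,0.045,0.5],[0,0,0.5],[0,0,0.25],[0,0,0],[0,0,0]],"turn":[[0,0,0],[0,0,0],[0,0,0],[0,0,0],[0,0,0]],"grip":[0.6,0.6,0.6,0.6,0.6]}'
```

```text
time_s: 12.38
tool_pos: [0.5323, -0.151, 0.074]
tool_rot: [180.0, -0.1, 11.0]
force: [0.2, 0.9, 0.9]
grip_width: 0.0522
grasp_force: 0.0
```

```bash
python3 -m creep '{"translation":[[0,0,0],[0,0,0],[0,0,0],[0,0,0],[0,0,0]],"turn":[[0,0,0],[0,0,0],[0,0,0],[0,0,0],[0,0,0]],"grip":[0.4,0.2,0.2,0.2,0.2]}' 12; python3 -m creep '{"translation":[[0,0,0],[0,0,0],[0,0,0]],"turn":[[0,0,0],[0,0,0],[0,0,0]],"grip":[0.2,0.2,0.2]}'
```

```text
time_s: 13.0
tool_pos: [0.531, -0.1517, 0.073]
tool_rot: [180.0, -0.0, 10.9]
force: [1.0, -0.4, 1.0]
grip_width: 0.0232
grasp_force: 12.0
time_s: 13.38
tool_pos: [0.531, -0.1516, 0.0729]
tool_rot: [180.0, -0.0, 10.9]
force: [0.0, -0.7, 2.2]
grip_width: 0.0234
grasp_force: 12.0
```

```bash
python3 -m creep '{"translation":[[0,0,-0.15],[0,0,-0.25],[0,0,-0.35],[0,0,-0.35],[0,0,-0.3]],"turn":[[0,0,0],[0,0,0],[0,0,0],[0,0,0],[0,0,0]],"grip":[0.2,0.2,0.2,0.2,0.2]}'; python3 - <<'E'
from h import *
go((.508,.1504,.19),yaw=10.9)
E
```

```text
time_s: 14.0
tool_pos: [0.5308, -0.1508, 0.1863]
tool_rot: [-180.0, -0.0, 10.9]
force: [0.3, 0.2, 0.2]
grip_width: 0.0236
grasp_force: 12.0
turn first [-0.0001 -0.0001  0.0001]
shift [ 0.433 -3.751 -0.047] rows>= 5
pos [ 0.5308 -0.1508  0.1863] rot [-1.7999e+02 -2.0000e-02  1.0920e+01] F [0.25 0.23 0.16] t 14.0
```

```bash
python3 -m creep '{"translation":[[0.03,-0.25,0],[0.05,-0.45,0],[0.06,-0.5,0],[0.06,-0.5,0],[0.06,-0.5,0]],"turn":[[0,0,0],[0,0,0],[0,0,0],[0,0,0],[0,0,0]],"grip":[0.2,0.2,0.2,0.2,0.2]}'; python3 -m creep '{"translation":[[0.06,-0.5,0],[0.06,-0.5,0],[0.05,-0.35,0],[0,-0.2,0],[0,0,0]],"turn":[[0,0,0],[0,0,0],[0,0,0],[0,0,0],[0,0,0]],"grip":[0.2,0.2,0.2,0.2,0.2]}'; python3 -m creep '{"translation":[[0,0,0],[0,0,0]],"turn":[[0,0,0],[0,0,0]],"grip":[0.2,0.2]}';python3 - <<'E'
from h import *
go((.508,.1504,.19),yaw=10.9)
c=cam('scene');f=c['frame'][:,:,::-1]
cv2.imwrite('pics/over.png',np.clip(cv2.resize(f[70:220,290:430],(560,600),interpolation=cv2.INTER_CUBIC)*1.4,0,255).astype(np.uint8))
E
```

```text
time_s: 14.62
tool_pos: [0.5163, 0.0284, 0.1836]
tool_rot: [-179.9, 0.1, 11.0]
force: [0.0, -0.1, -1.7]
grip_width: 0.0233
grasp_force: 12.0
time_s: 15.25
tool_pos: [0.5066, 0.1511, 0.1841]
tool_rot: [-180.0, 0.1, 11.1]
force: [0.7, -0.7, -0.5]
grip_width: 0.0235
grasp_force: 12.0
time_s: 15.5
tool_pos: [0.5081, 0.1482, 0.1845]
tool_rot: [180.0, 0.0, 10.8]
force: [-1.0, -0.5, -1.0]
grip_width: 0.0239
grasp_force: 12.0
turn first [ 0.0002  0.0001 -0.0008]
shift [ 0.004 -0.028 -0.068] rows>= 1
pos [0.5081 0.1482 0.1845] rot [1.7996e+02 2.0000e-02 1.0760e+01] F [-1.02 -0.48 -1.03] t 15.5
```

View pics/over.png

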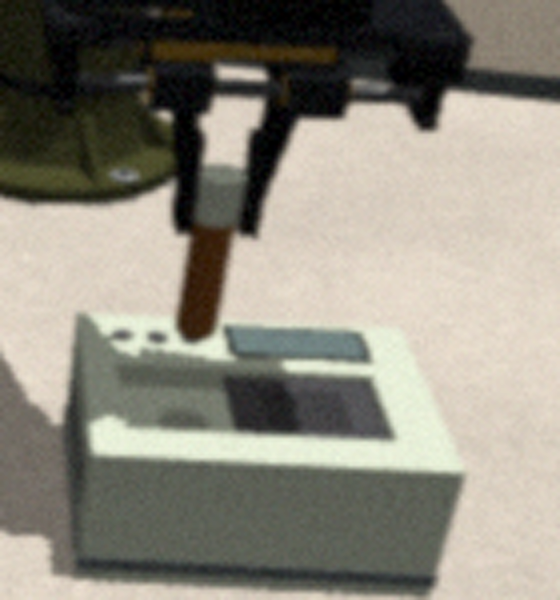

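```bash
python3 - <<'E'
from h import *
c=load('scene')
def pr(p): return ((cv2.projectPoints(np.array(p,float),c['rvec'],c['tvec'],c['K'],None)[0].reshape(-1,2)-[290,70]+.5)*4-.5).round(1)
x,y=.5081,.1482
print('expected base/capbottom/top',pr([[x,y,.1235],[x,y,.1895],[x,y,.2135]]))
print('well mouth',pr([[.508,.1504,.068]]))
E
```

```text
expected base/capbottom/top [[197.2 329.5]
 [216.  215.2]
 [223.3 170.8]]
well mouth [[186.7 418.3]]
```

The scene view shows the vial upright: base at about (197,330) and cap top at (223,171), matching the projected axis. The well mouth is at (186,418), also where expected. Now I'll lower it.

```bash
python3 -m creep '{"translation":[[0,-0.028,0.2],[0,0,0.3],[0,0,0.12],[0,0,0],[0,0,0]],"turn":[[0,0,-0.0008],[0,0,0],[0,0,0],[0,0,0],[0,0,0]],"grip":[0.2,0.2,0.2,0.2,0.2]}'; python3 - <<'E'
from h import *
go((.508,.1504,.13),yaw=10.9)
E
```

```text
time_s: 16.18
tool_pos: [0.5079, 0.1521, 0.1357]
tool_rot: [-180.0, -0.1, 11.0]
force: [-0.3, 0.4, -0.5]
grip_width: 0.0239
grasp_force: 12.0
turn first [-0.     -0.0003  0.0008]
shift [-0.003  0.022  0.071] rows>= 1
pos [0.5079 0.1521 0.1357] rot [-1.800e+02 -6.000e-02  1.104e+01] F [-0.28  0.38 -0.5 ] t 16.175
```

```bash
python3 -m creep '{"translation":[[0,0,0.03],[0,0,0],[0,0,0]],"turn":[[0,0,0],[0,0,0],[0,0,0]],"grip":[0.2,0.2,0.2]}'; python3 - <<'E'
from h import *
go((.508,.1504,.13),yaw=10.9)
c=cam('scene');f=c['frame'][:,:,::-1]
cv2.imwrite('pics/near.png',np.clip(cv2.resize(f[110:200,300:400],(660,600),interpolation=cv2.INTER_CUBIC)*1.4,0,255).astype(np.uint8))
def pr(p): return ((cv2.projectPoints(np.array(p,float),c['rvec'],c['tvec'],c['K'],None)[0].reshape(-1,2)-[300,110]+.5)*6.6-.5).round(1)
print(pr([[.508,.1504,.072],[.508,.1504,.068]]))
E
```

```text
time_s: 16.55
tool_pos: [0.5076, 0.1519, 0.1329]
tool_rot: [180.0, -0.0, 11.0]
force: [0.4, 0.5, -0.4]
grip_width: 0.0235
grasp_force: 12.0
turn first [ 0.0001 -0.0001  0.0008]
shift [0.001 0.02  0.036] rows>= 1
pos [0.5076 0.1519 0.1329] rot [ 1.7999e+02 -2.0000e-02  1.1040e+01] F [ 0.35  0.52 -0.42] t 16.55
[[244.1 416.4]
 [242.4 426.6]]
```

View pics/near.png

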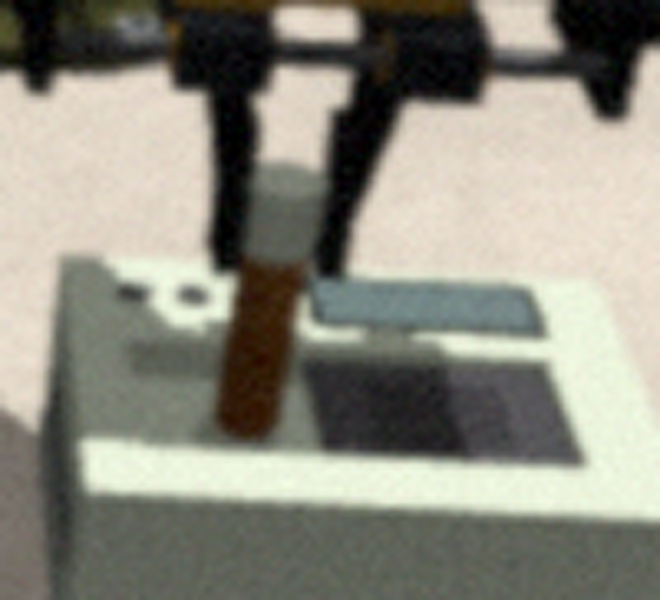

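The vial base is at about (248,430), just above the well at (243,425). That puts it about 1.5 mm too far along y, so I'll correct it and lower.

```bash
python3 -m creep '{"translation":[[0,0.019,0],[0,0,0],[0,0,0.03],[0,0,0.03],[0,0,0]],"turn":[[0,0,0],[0,0,0],[0,0,0],[0,0,0],[0,0,0]],"grip":[0.2,0.2,0.2,0.2,0.2]}'; python3 -m creep '{"translation":[[0,0,0.03],[0,0,0.02],[0,0,0],[0,0,0]],"turn":[[0,0,0],[0,0,0],[0,0,0],[0,0,0]],"grip":[0.2,0.2,0.2,0.2]}'
```

```text
time_s: 17.23
tool_pos: [0.5075, 0.1504, 0.1275]
tool_rot: [180.0, 0.0, 11.0]
force: [-0.0, -0.2, -0.5]
grip_width: 0.0234
grasp_force: 12.0
time_s: 17.73
tool_pos: [0.5078, 0.1505, 0.1239]
tool_rot: [180.0, -0.0, 11.0]
force: [-0.7, 0.8, -0.3]
grip_width: 0.0236
grasp_force: 12.0
```

Base is about 5 mm inside the well with no contact force.

```bash
python3 -m creep '{"translation":[[0,0,0.03],[0,0,0.03],[0,0,0.03],[0,0,0.03],[0,0,0]],"turn":[[0,0,0],[0,0,0],[0,0,0],[0,0,0],[0,0,0]],"grip":[0.2,0.2,0.2,0.2,0.2]}'; python3 -m creep '{"translation":[[0,0,0.03],[0,0,0.03],[0,0,0.03],[0,0,0.03],[0,0,0]],"turn":[[0,0,0],[0,0,0],[0,0,0],[0,0,0],[0,0,0]],"grip":[0.2,0.2,0.2,0.2,0.2]}'
```

```text
time_s: 18.35
tool_pos: [0.5075, 0.1504, 0.114]
tool_rot: [180.0, 0.0, 11.0]
force: [-0.9, -0.4, -0.4]
grip_width: 0.0237
grasp_force: 12.0
time_s: 18.98
tool_pos: [0.5076, 0.1503, 0.1045]
tool_rot: [180.0, 0.0, 11.0]
force: [0.1, -0.4, -1.1]
grip_width: 0.0234
grasp_force: 12.0
```

```bash
python3 -m creep '{"translation":[[0,0,0.03],[0,0,0.03],[0,0,0.03],[0,0,0.02],[0,0,0]],"turn":[[0,0,0],[0,0,0],[0,0,0],[0,0,0],[0,0,0]],"grip":[0.2,0.2,0.2,0.2,0.2]}'; python3 -m creep '{"translation":[[0,0,0.01],[0,0,0.01],[0,0,0]],"turn":[[0,0,0],[0,0,0],[0,0,0]],"grip":[0.2,0.2,0.2]}'
```

```text
time_s: 19.6
tool_pos: [0.5076, 0.1504, 0.0957]
tool_rot: [180.0, 0.0, 11.0]
force: [0.3, -0.1, 0.4]
grip_width: 0.0233
grasp_force: 12.0
time_s: 19.98
tool_pos: [0.5077, 0.1504, 0.0943]
tool_rot: [180.0, 0.0, 11.0]
force: [0.8, 0.0, 0.0]
grip_width: 0.0238
grasp_force: 12.0
```

```bash
python3 -m creep '{"translation":[[0,0,0.008],[0,0,0.008],[0,0,0]],"turn":[[0,0,0],[0,0,0],[0,0,0]],"grip":[0.2,0.2,0.2]}'
```

```text
time_s: 20.35
tool_pos: [0.5078, 0.1504, 0.093]
tool_rot: [180.0, -0.0, 11.0]
force: [-0.2, 0.2, -1.0]
grip_width: 0.0237
grasp_force: 12.0
```

```bash
python3 -m creep '{"translation":[[0,0,0.008],[0,0,0]],"turn":[[0,0,0],[0,0,0]],"grip":[0.2,0.2]}'
```

```text
time_s: 20.6
tool_pos: [0.5082, 0.1505, 0.0929]
tool_rot: [180.0, -0.0, 11.0]
force: [-0.8, -0.8, 3.8]
grip_width: 0.0234
grasp_force: 12.0
```

Floor contact came at TCP z 0.0929 with 3.8 N, which is the expected seat height. Now I'll release and retreat.

```bash
python3 -m creep '{"translation":[[0,0,0],[0,0,0],[0,0,0],[0,0,0],[0,0,0]],"turn":[[0,0,0],[0,0,0],[0,0,0],[0,0,0],[0,0,0]],"grip":[0.33,0.45,0.5,0.5,0.5]}'; python3 -m creep '{"translation":[[0,0,-0.1],[0,0,-0.3],[0,0,-0.5],[0,0,-0.5],[0,0.4,0]],"turn":[[0,0,0],[0,0,0],[0,0,0],[0,0,0],[0,0,0]],"grip":[0.5,0.5,0.5,0.5,0.5]}';  python3 -m creep '{"translation":[[0,0.6,0],[0,0.6,0],[0,0.6,0],[0,0.4,0],[0,0,0]],"turn":[[0,0,0],[0,0,0],[0,0,0],[0,0,0],[0,0,0]],"grip":[0.5,0.5,0.5,0.5,0.5]}'; python3 -m creep '{"translation":[[0,0,0],[0,0,0]],"turn":[[0,0,0],[0,0,0]],"grip":[0.5,0.5]}'
python3 - <<'E'
from h import *
f=[cam(n)['frame'][:,:,::-1] for n in('top','scene')]
a=cv2.resize(f[0][195:300,105:240],(432,336),interpolation=cv2.INTER_CUBIC)
b=cv2.resize(f[1][120:225,290:410],(360,315),interpolation=cv2.INTER_CUBIC)
o=np.zeros((336,800,3),np.uint8);o[:,:432]=a;o[:315,440:]=b
cv2.imwrite('pics/end.png',np.clip(o*1.4,0,255).astype(np.uint8))
c=load('top'); P=np.array([w(c,u,v) for v in range(225,250) for u in range(170,205)]); m=P[P[:,2]>.105]
print('cap',m.mean(0),np.percentile(m[:,2],[10,50,90]),len(m))
c=load('scene'); print(((cv2.projectPoints(np.array([[.508,.1504,.122],[.508,.1504,.098],[.508,.1504,.082]]),c['rvec'],c['tvec'],c['K'],None)[0].reshape(-1,2)-[290,120])*3+[440,0]).round())
E
```

```text
time_s: 21.22
tool_pos: [0.5077, 0.1504, 0.0923]
tool_rot: [180.0, 0.0, 11.0]
force: [0.0, -0.5, -0.8]
grip_width: 0.0434
grasp_force: 0.0
time_s: 21.85
tool_pos: [0.5156, 0.1226, 0.2089]
tool_rot: [-180.0, -0.5, 11.4]
force: [-0.0, 0.9, -0.4]
grip_width: 0.0434
grasp_force: 0.0
time_s: 22.48
tool_pos: [0.5478, -0.0572, 0.2046]
tool_rot: [180.0, 0.0, 10.7]
force: [-0.9, 0.7, 0.2]
grip_width: 0.0435
grasp_force: 0.0
time_s: 22.72
tool_pos: [0.5475, -0.0519, 0.2047]
tool_rot: [-180.0, -0.0, 11.2]
force: [-0.1, 0.6, -0.4]
grip_width: 0.0436
grasp_force: 0.0
cap [0.50796205 0.14293861 0.15530938] [0.11892946 0.12238207 0.12430556] 133
[[590.  98.]
 [585. 127.]
 [582. 146.]]
```

View pics/end.png

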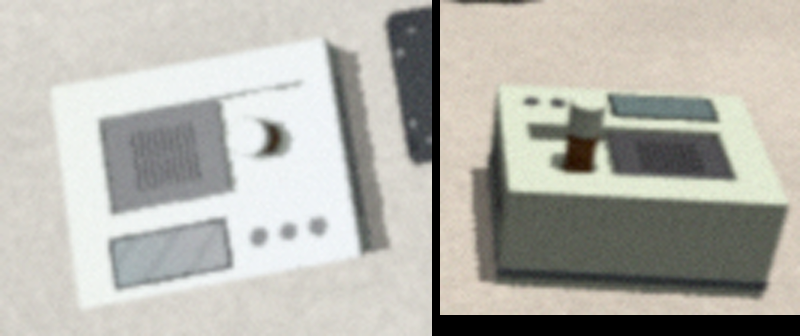

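The end view shows the vial upright in the well, with its cap top at 0.122 m as required. The shutter is still fully open and the gripper is clear.

```bash
python3 -c "
from cell import env
print(env.sign_off())"
```

```text
the job is handed in; nothing more can be done
None
```

I slid the shutter fully open to its stop with a highest press reading of 13.2 N, seated the vial upright on the well floor with light contact (3.8 N reading), left the shutter open and the gripper clear, and handed the job in at about 23 s; no verdict came back.

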